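# Stack the sample carrier on spacers for the incubator

## Task

Take the two thick blue spacer sticks from the sloping rack and lay them flat on the orange-capped metal vial tray, one along each long edge and clear of the caps. Then lift the white sample carrier by its black grip and set it down gently on the two spacers, squarely over the tray, so that it sits level and clear of the caps. Leave the thin dark grey stick in the rack, the tray where it stands, and everything else undisturbed.

Things in the scene. Friction and masses are not known exactly. Their poses are not given: they have to be found in the camera images.
- spacer_a: Blue plastic spacer stick, 120 (x) x 14 (y) x 16 (z) mm, 35 g. Origin: centre of its 120 x 14 underside. Starts in one of the rack's three slots on the 30 degree slope, x pointing up the slope, z square off it, and lifts straight off. Its middle is free for fingers on both sides (46 mm to the next stick). The two blue sticks are alike.
- spacer_b: Blue plastic spacer stick, 120 (x) x 14 (y) x 16 (z) mm, 35 g. Origin: centre of its 120 x 14 underside. Starts in one of the rack's three slots on the 30 degree slope, x pointing up the slope, z square off it, and lifts straight off. Its middle is free for fingers on both sides (46 mm to the next stick). The two blue sticks are alike.
- thin_stick: Thin dark grey stick, 120 x 14 mm and only 8 mm high, in the remaining slot of the rack; not wanted. Same axes as the blue ones.
- stick_rack: White sloping rack, fixed, 130 (x) x 180 (y) mm, 86 mm high at its +x edge, which is turned to the robot. Origin: centre of its underside. Its face rises at 30 degrees to the bench towards +x. Slots at y = -60, 0, 60 mm; a stick's foot rests on a 10 mm lip at the low end, loosely between cheeks 8 mm high along its lowest 15 mm. A stick's origin is at x = -3, z = 48 mm in the rack.
- vial_tray: Lower layer: flat metal tray, 140 (x) x 100 (y) mm, top 22 mm above its underside, 0.7 kg, loose on the bench. Origin: centre of its underside. Eight orange vial caps, 14 mm across, stand 5 mm above the top at x = -50, -29, 29, 50, y = -10, 10 mm; the rest is flat. Spacers belong along the long edges, centred at y about +36 and -36 mm, parallel to x.
- carrier: Upper layer: white plate 140 (x) x 100 (y) x 10 mm, flat underside, 0.3 to 0.55 kg, loose on the bench. Origin: centre of its underside. Black upright grip in the middle, 60 mm long (x), 12 mm thick (y), 10 to 50 mm above the underside. Green-capped vials at both ends (|x| 45 to 63 mm, 32 mm above the underside); beside the grip the plate is free.
- beaker: Clear glass beaker, 70 mm across, 85 mm tall. Bystander, loose; origin at the centre of its underside.
- reagent_bottle: Glass bottle with blue cap, 64 mm across, 130 mm tall. Bystander, loose; origin at the centre of its underside.
- tip_box: Yellow pipette-tip box with clear lid, 82 x 117 mm, 63 mm tall. Bystander, loose; origin at the centre of its underside.
- timer: Small white bench timer lying flat, 40 x 60 x 18 mm. Bystander, loose; origin at the centre of its underside.
- marker: White marker pen with a red cap, 130 x 15 x 15 mm, lying along its x. Bystander, loose; origin at the centre of its underside.
- spare_vial: Small amber vial with orange cap, 28 mm across, 45 mm tall. Bystander, loose; origin at the centre of its underside.
Mind the look-alikes: they are no part of the job. Leave any purple look-alike of the carrier alone.

How it is judged:
By the outcome, as a careful person would: the job done as asked, in the order asked, and still so for the second after the job is handed in, with the robot touching nothing.
It also fails if it takes over 72 s, if anything falls off the work surface, if the arm or the gripper's body presses on something with over 40 N, if the wrist force passes 120 N, or if a joint passes its speed limit or range.

## Robot

A 6-joint arm with a two-finger parallel gripper is mounted at the origin on the work surface. World frame = base frame: x ahead of the robot, y to its left, z up, the work surface at z = 0. Lengths are in m, angles in rad, forces in N, time in s.
With the tool pointing down it reaches from about 0.25 to 0.775 m from the base axis. Payload 4 kg.
Tool frame: the origin (TCP) lies midway between the tips of the shut fingers; the grasp point (between the pads) lies 19 mm behind it; y points along the fingers, x is the direction in which the jaws open and shut, and the axes are right-handed (so a half turn about y gives the same grasp; the last joint's range is limited). The gripper opens to 94 mm and grips with 3 to 60 N. Pads are 16 mm wide; open, the fingers measure 119 mm over their backs; the gripper's body (75 mm by 177 mm) begins 78 mm behind the grasp point.
Start: joints at [1.097, 0.087, 1.371, -0, 1.684, -0.103], TCP at [0.199, 0.513, 0.206] pointing down, gripper open.
Joint ranges: [-3.1, 3.1], [-0.76, 2.03], [0.27, 2.55], [-1.08, 4.22], [0.17, 2.65], [-2.57, 2.57]. Speed limits (rad/s): [2.79, 2.79, 3.14, 3.14, 3.14, 3.14].

## Interface

Orientations are given as [roll, pitch, yaw] about the fixed x, y, z axes, in that order (R = Rz(yaw) Ry(pitch) Rx(roll)).
In Python, from bench import robot gives the robot as it stands.
- The arm moves only by the shell command python3 -m creep 'ROWS'. ROWS is JSON, a list of rows, each a list of 7 numbers: the shift along the tool's x, y, z in mm, then the turn, a rotation vector about the tool's x, y, z in degrees, then the closure in counts, from 0 (fully open) to 255 (shut). A call has 1 to 5 rows; each row is the pose to reach, as a shift and turn from the pose commanded when the call began, along the tool's axes at that moment; what a row does not reach only later rows make up. A row lasts 1/8 s, in which the tool goes at most 62.5 mm and 10.7 degrees, less where a joint would pass 70% of its speed; a pose out of reach is approached as far as the arm can. A call with a gripper value outside its range is refused whole. The fingers move at their own pace and stop on an object; the grip force is fixed at half the most. Time passes only in rows, so rows that repeat a pose let the fingers close. It gives the time, the measured TCP pose, the force and the opening at its end, in the units of the state.
- robot.get_obs(): the state, without advancing time (a new reading comes with each control period).
- robot.snapshot(name): name is "side" or "top" or "wrist"; returns a dict with "color" (420x560x3 uint8, blue, green, red), "fx", "fy", "cx", "cy" (pixels), "world_from_camera" (4x4, takes a point from camera to world coordinates); the wrist camera has in their place "mount" (4x4, takes a point from camera to tool coordinates, whose origin is the TCP and whose axes are the tool frame's). Camera axes: x right, y down, z forward; pixel columns grow to the right and rows downward; lengths in m; the calibration is good to about 2 mm. A picture is of the moment at which its call begins: read the wrist's pose just before it. There is no depth.
- robot.close_job(): hands the job in, once; it reports no verdict.
Trained networks look in the newest picture that a camera, given by its name, has taken for a name from the list of things; names that differ only in an ending like _2 or _b are one class to them, and where a whole thing is asked for, a point or a joint stands for the part that bears it (a point fixed in the world has none). Each returns a list of dicts, best first, with "p" (0 to 1); they miss things now and then, are a little off and sometimes report something else, mostly with a low value. They report only what shows in the picture. A call takes as long as a camera call. They do not tell look-alikes from the thing itself.
- robot.spot_in(name, camera): "point" ([x, y, z] in m, in world coordinates, good to about 4 mm: the middle of the surface that is visible of it).
- robot.landmark_of(name, camera): "point" ([x, y, z] in m, in world coordinates, good to about 4 mm: a listed point, or the origin of a listed thing).
The state is a dict: "time": time; "joint_positions": joint angles; "qvel": joint speeds; "joint_torque": joint torques, N m; "tool_pos": TCP position; "ee_rot": TCP orientation; "wrist_force": force on the tool from outside, world axes, zero at the start; "wrist_torque": the same for the moment, N m; "width": finger opening in m.
Only numpy, scipy, OpenCV 4.12 (cv2) and the standard library are available. Lean on these libraries where they do the work, as an engineer would, in place of code of your own. Each camera call takes 0.05 s, during which the arm holds its last target.

## Working session

There is one attempt and no reset: what is moved stays moved. The work goes in short steps, Python scripts to look and compute and a shell command to move; the robot and the scene stay as the last step left them, time stands still between calls to the robot, and variables do not carry over. Pictures are saved under pics/ and viewed, and the job is handed in when it is done.

```bash
ls; mkdir -p pics
python3 - <<'E'
from bench import robot
import cv2
o=robot.get_obs(); print(o)
for n in("side","top","wrist"):
    s=robot.snapshot(n); cv2.imwrite(f"pics/{n}0.png",s["color"])
    print(n,s["fx"],s["fy"],s["cx"],s["cy"],s.get("world_from_camera",s.get("mount")))
    for t in ["spacer_a","thin_stick","stick_rack","vial_tray","carrier","beaker","reagent_bottle","tip_box","timer","marker","spare_vial"]:
        print(t,[(round(d["p"],2),[round(float(v),3) for v in d["point"]]) for d in robot.landmark_of(t,n)])
E
```

```text
pics
{'time': 0.0, 'joint_positions': array([ 1.09690181e+00,  8.79630367e-02,  1.37223612e+00,  9.77973098e-07,
        1.68354853e+00, -1.03069900e-01]), 'qvel': array([-9.04649215e-04,  2.02819245e-03,  2.12811492e-04,  6.29417171e-04,
        8.38946963e-05, -2.27868198e-03]), 'joint_torque': array([-2.66523653e-03, -3.40184498e+01, -3.02422893e+01,  7.14936526e-02,
        3.32705432e-02, -1.88491445e-04]), 'tool_pos': array([0.19905787, 0.51214856, 0.20430896]), 'ee_rot': array([-1.57057363,  0.00214349,  1.19997206]), 'wrist_force': array([-0.45322956,  0.04861896, -0.03936728]), 'wrist_torque': array([ 0.06515156,  0.02188942, -0.02907382]), 'width': 0.09411886124378013}
side 442.7176176838868 442.7176176838868 275.48534802378674 215.43059004973946 [[ 0.98877794 -0.10292178  0.10828337  0.40859442]
 [-0.14881144 -0.74243035  0.65318629 -0.66935093]
 [ 0.01316577 -0.66197    -0.74941469  0.82180248]
 [ 0.          0.          0.          1.        ]]
spacer_a [(0.86, [0.549, 0.049, 0.051]), (0.53, [0.564, -0.005, 0.051]), (0.5, [0.527, -0.305, -0.0])]
thin_stick [(0.69, [0.586
[... 1478 characters left out ...]
[(0.71, [0.728, -0.246, 0.002])]
timer [(0.78, [0.365, 0.153, 0.002])]
marker [(0.67, [0.358, -0.141, 0.001]), (0.66, [0.724, -0.244, -0.001])]
spare_vial [(0.44, [0.705, 0.184, 0.002])]
wrist 349.09511213147283 349.09511213147283 286.29774506249976 214.67468188702085 [[ 9.99999827e-01 -5.65481842e-04  1.62560896e-04 -2.21757873e-04]
 [-3.15058447e-04 -2.81283957e-01  9.59624529e-01 -1.78010199e-01]
 [-4.96924474e-04 -9.59624414e-01 -2.81284086e-01  8.16684411e-02]
 [ 0.00000000e+00  0.00000000e+00  0.00000000e+00  1.00000000e+00]]
spacer_a []
thin_stick []
stick_rack []
vial_tray []
carrier [(0.68, [0.263, 0.323, 0.0])]
beaker []
reagent_bottle []
tip_box []
timer []
marker []
spare_vial []
```

View pics/side0.png

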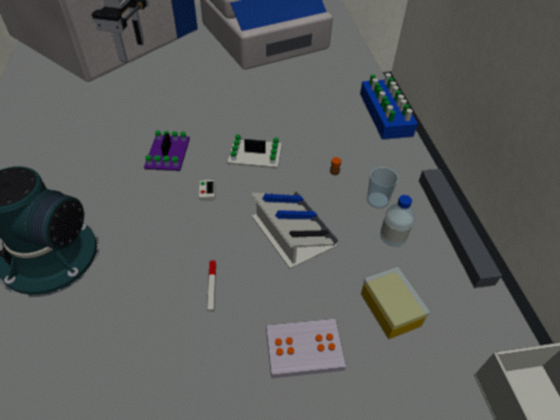

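View pics/top0.png

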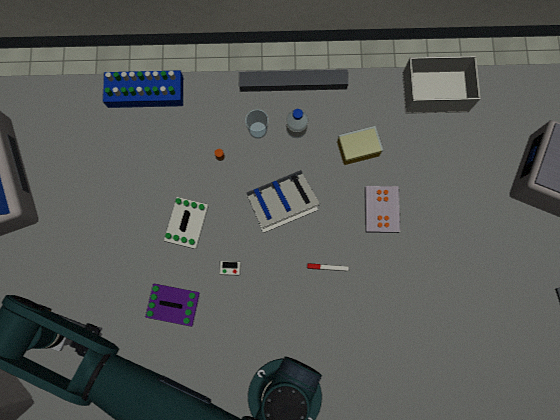

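View pics/wrist0.png

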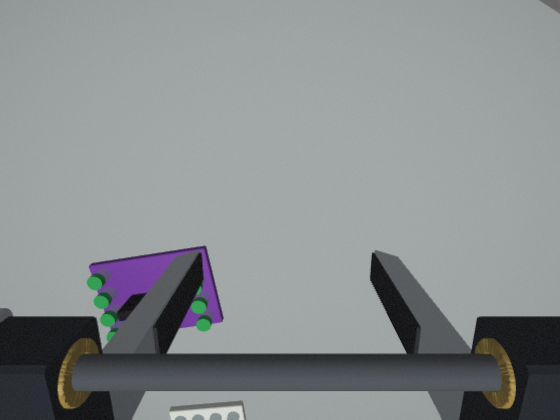

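The white carrier is at about top (186,222), the purple look-alike at (172,305), the rack at (283,200) with blue sticks in two slots and the thin grey one at (300,188), and the tray at (383,209). Next I'll refine the poses by fitting models to the images.

Run:
```python
import cv2,numpy as np
s=cv2.imread("pics/side0.png");t=cv2.imread("pics/top0.png")
def c(im,x,y,w,h,k):return cv2.resize(im[y:y+h,x:x+w],None,fx=k,fy=k,interpolation=cv2.INTER_CUBIC)
cv2.imwrite("pics/c1.png",c(s,230,170,130,100,6))
cv2.imwrite("pics/c2.png",c(t,240,160,170,100,4.7))
```

```text
(no output)
```

View pics/c1.png

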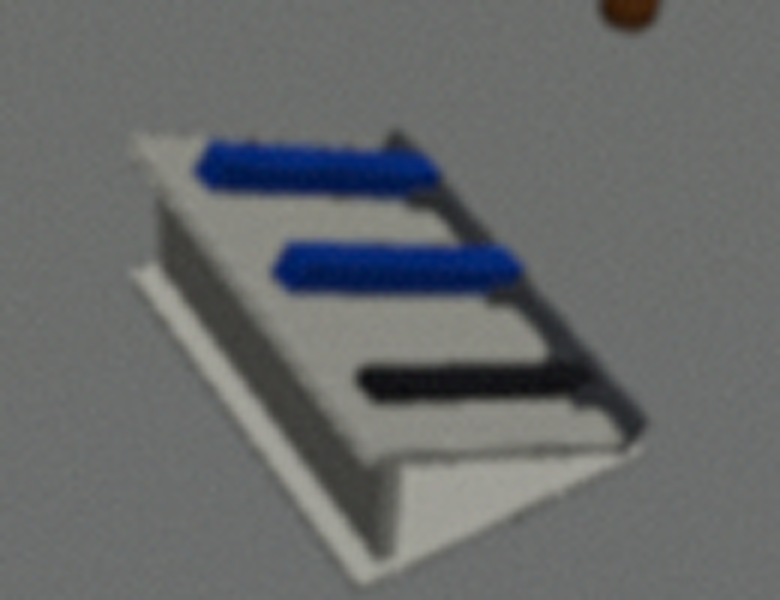

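View pics/c2.png

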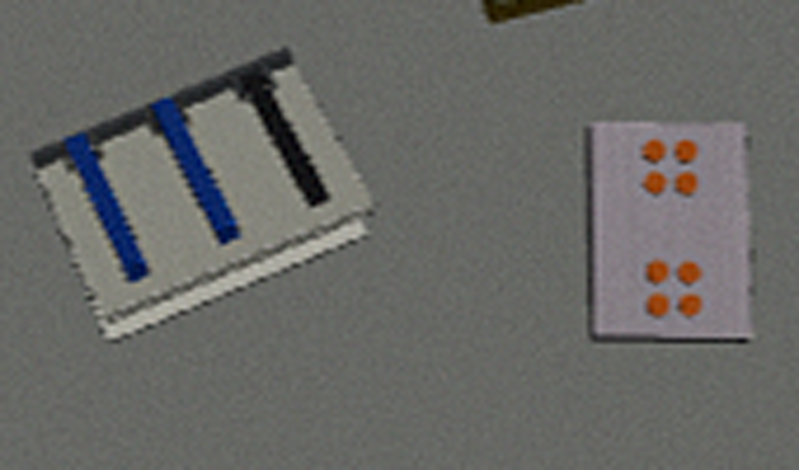

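```bash
cat > h.py <<'E'
import cv2,numpy as np
from scipy.optimize import least_squares
from scipy.spatial.transform import Rotation as R
from bench import robot
def rot(rpy): return R.from_euler('xyz',rpy).as_matrix()
def snap(name,png=None):
    o=robot.get_obs(); s=robot.snapshot(name)
    if png: cv2.imwrite("pics/"+png,s["color"])
    if "mount" in s:
        T=np.eye(4);T[:3,:3]=rot(o["ee_rot"]);T[:3,3]=o["tool_pos"];s["world_from_camera"]=T@np.array(s["mount"])
    s["W"]=np.linalg.inv(np.array(s["world_from_camera"]))
    return s
def proj(s,P):
    P=np.atleast_2d(P); c=P@s["W"][:3,:3].T+s["W"][:3,3]
    return np.c_[s["fx"]*c[:,0]/c[:,2]+s["cx"],s["fy"]*c[:,1]/c[:,2]+s["cy"]]
def mask(im,kind):
    h=cv2.cvtColor(im,cv2.COLOR_BGR2HSV); H,S,V=cv2.split(h)
    if kind=="blue": m=(H>105)&(H<128)&(S>150)&(V>50)
    if kind=="orange": m=(H<14)&(S>170)&(V>90)
    if kind=="green": m=(H>50)&(H<80)&(S>120)&(V>40)
    return m.astype(np.uint8)
def blobs(m,mina=4,box=None):
    n,l,st,c=cv2.connectedComponentsWithStats(m)
    r=[(c[i],st[i,4],np.argwhere(l==i)[:,::-1]) for i in range(1,n) if st[i,4]>=mina]
    if box: r=[b for b in r if box[0]<b[0][0]<box[2] and box[1]<b[0][1]<box[3]]
    return r
E
python3 - <<'E'
from h import *
for n in("side","top"):
    s=snap(n); im=s["color"]
    for k in("blue","orange","green"):
        print(n,k,[(b[0].round(1).tolist(),int(b[1])) for b in blobs(mask(im,k))])
    np.save(f"{n}.npy",s,allow_pickle=True)
E
```

```text
side blue [([184.0, 16.2], 677), ([273.1, 10.8], 1903), ([390.8, 115.0], 1132), ([282.4, 197.9], 261), ([404.4, 201.1], 133), ([295.8, 214.1], 264)]
side orange [([336.0, 160.8], 51), ([202.5, 191.5], 4), ([211.8, 267.2], 66), ([318.5, 337.5], 28), ([329.0, 336.5], 26), ([278.0, 341.5], 26), ([288.8, 340.4], 28), ([320.5, 347.2], 28), ([331.3, 346.1], 28), ([279.4, 351.4], 30), ([290.2, 350.4], 28)]
side green [([371.6, 78.2], 22), ([389.9, 81.0], 28), ([377.2, 89.0], 54), ([397.4, 93.8], 32), ([384.6, 102.5], 60), ([405.4, 107.8], 40), ([391.3, 115.3], 39), ([157.4, 132.7], 19), ([165.9, 132.3], 14), ([174.1, 133.6], 20), ([182.4, 133.8], 20), ([235.3, 145.1], 87), ([273.9, 148.3], 85), ([148.0, 157.6], 25), ([165.6, 158.2], 32), ([156.8, 158.0], 27), ([174.5, 159.0], 26), ([202.3, 183.0], 7)]
top blue [([143.2, 87.6], 1428), ([297.3, 113.0], 74), ([2.6, 201.5], 171), ([281.0, 195.3], 150), ([262.2, 203.2], 147)]
top orange [([218.5, 152.5], 55), ([378.7, 191.5], 14), ([385.4, 191.6], 13), ([379.0, 198.5], 14), ([385.6, 198.4], 13), ([379.5, 217.3], 14), ([386.3, 217.5], 14), ([379.6, 224.4], 13), ([386.4, 224.4], 15), ([313.7, 265.8], 54), ([234.3, 271.0], 7)]
top green [([163.0, 73.1], 20), ([115.8, 74.1], 18), ([139.5, 73.8], 20), ([123.0, 89.2], 21), ([131.0, 89.0], 21), ([146.9, 88.9], 22), ([154.9, 88.8], 21), ([170.8, 88.2], 20), ([106.9, 89.7], 20), ([177.9, 200.5], 24), ([185.9, 202.7], 24), ([193.4, 204.4], 25), ([201.1, 206.2], 23), ([167.7, 235.2], 27), ([175.7, 237.2], 26), ([183.3, 239.3], 23), ([191.1, 241.1], 22), ([224.1, 270.7], 9), ([155.3, 288.2], 29), ([191.5, 295.2], 28), ([153.4, 296.5], 30), ([189.8, 303.5], 28), ([151.5, 304.7], 30), ([149.4, 313.2], 28), ([188.0, 312.0], 27), ([186.3, 320.2], 27)]
```

Run:
```python
from h import *
S={n:np.load(f"{n}.npy",allow_pickle=True).item() for n in("side","top")}
caps=np.array([[x,y,0.0255] for x in(-.05,-.029,.029,.05) for y in(-.01,.01)])
def pose(p,P): 
    c,s=np.cos(p[2]),np.sin(p[2]); return P@np.array([[c,s,0],[-s,c,0],[0,0,1]])+[p[0],p[1],0]
obs={"side":[b[0] for b in blobs(mask(S["side"]["color"],"orange"),10,(260,325,345,365))],"top":[b[0] for b in blobs(mask(S["top"]["color"],"orange"),8,(370,180,395,235))]}
def res(p,views):
    r=[]
    for v in views:
        q=proj(S[v],pose(p,caps)); o=np.array(obs[v]); d=np.linalg.norm(q[:,None]-o[None],axis=2)
        r.append((q-o[d.argmin(1)]).ravel())
    return np.concatenate(r)
for v in(["side"],["top"],["side","top"]):
    f=least_squares(res,[.531,-.304,0.02],args=(v,)); print("tray",v,f.x.round(4),np.sqrt(np.mean(f.fun**2)))
# carrier caps in top: unproject at z
def unproj(s,uv,z):
    M=np.array(s["world_from_camera"]); uv=np.atleast_2d(uv)
    d=np.c_[(uv[:,0]-s["cx"])/s["fx"],(uv[:,1]-s["cy"])/s["fy"],np.ones(len(uv))]@M[:3,:3].T
    return M[:3,3]+d*((z-M[2,3])/d[:,2])[:,None]
g=[b[0] for b in blobs(mask(S["top"]["color"],"green"),10,(165,195,205,245))]
P=unproj(S["top"],g,0.030); print(P.round(4)); 
P=P[np.argsort(-P[:,0])]; a,b=P[:4].mean(0),P[4:].mean(0)
print("carrier",P.mean(0).round(4),np.degrees(np.arctan2(*(a-b)[[1,0]])),np.linalg.norm(a-b))
g=[(b[0],b[1]) for b in blobs(mask(S["side"]["color"],"green"),40,(225,130,285,165))]
Q=unproj(S["side"],[x[0] for x in g],0.028); print("side",Q.mean(0).round(4),Q.round(4))
# sticks
th=np.radians(30)
def stick(p,k,h=.016,ox=-.003,oz=.048):
    X=np.array([[x,y,z] for x in(-.06,.06) for y in(-.007,.007) for z in(0,h)])
    A=np.array([[np.cos(th),0,-np.sin(th)],[0,1,0],[np.sin(th),0,np.cos(th)]])
    return pose(p,X@A.T+[ox,k,oz])
def feat(pts):
    pts=np.asarray(pts,float); c=pts.mean(0); C=np.cov((pts-c).T); w,v=np.linalg.eigh(C); a=v[:,1]; a=a*np.sign(a@[1,-1.1] or 1)
    return c,a,2*np.sqrt(3*w[1])
K=16
def model(s,P):
    h=cv2.convexHull(proj(s,P).astype(np.float32))[:,0]; o=h.min(0)-2
    m=np.zeros((1600,1600),np.uint8); cv2.fillPoly(m,[np.round((h-o)*K).astype(int)],1)
    return feat(np.argwhere(m)[:,::-1]/K+o)
bl={"side":blobs(mask(S["side"]["color"],"blue"),100,(250,180,340,230)),"top":blobs(mask(S["top"]["color"],"blue"),100,(240,170,300,230))}
def rr(p,views):
    r=[]
    for v in views:
        M=[model(S[v],stick(p,k)) for k in(-.06,0)]
        O=[feat(b[2]) for b in bl[v]]
        for m in M:
            o=min(O,key=lambda o:np.linalg.norm(o[0]-m[0])); r+=list(m[0]-o[0])+list((m[1]-o[1])*20)
    return np.array(r)
for v in(["side"],["top"],["side","top"]):
    f=least_squares(rr,[.565,-.004,np.radians(-160)],args=(v,),diff_step=1e-3); print("rack",v,f.x[:2].round(4),np.degrees(f.x[2]),np.sqrt(np.mean(f.fun**2)),f.fun.round(2))
p=f.x
for k in(-.06,0): 
    P=stick(p,k); print(k,"centre",P.mean(0).round(4), "origin",P[[0,2,4,6]].mean(0).round(4))
```

```text
tray ['side'] [ 0.53   -0.3069 -0.0371] 0.09110237564980872
tray ['top'] [ 0.5318 -0.3041 -0.0328] 0.057171365980889656
tray ['side', 'top'] [ 0.5306 -0.306  -0.0356] 0.48186072637493205
[[0.5674 0.3066 0.03  ]
 [0.5601 0.2825 0.03  ]
 [0.5543 0.2599 0.03  ]
 [0.5482 0.237  0.03  ]
 [0.4629 0.3349 0.03  ]
 [0.4563 0.3112 0.03  ]
 [0.4498 0.2886 0.03  ]
 [0.4438 0.2656 0.03  ]]
carrier [0.5054 0.2858 0.03  ] -15.322574243936405 0.1081355385665857
side [0.5036 0.2816 0.028 ] [[0.4514 0.2955 0.028 ]
 [0.5558 0.2678 0.028 ]]
rack ['side'] [ 0.5626 -0.0064] -157.78927011882763 0.030142017576209205 [-0.04 -0.01 -0.    0.03  0.04  0.01 -0.    0.05]
rack ['top'] [ 0.5651 -0.0039] -158.10651586550577 0.018577267185109117 [ 0.01  0.02 -0.02  0.01 -0.01 -0.03  0.03 -0.01]
rack ['side', 'top'] [ 0.5638 -0.0049] -157.67641078069704 0.31532091954313607 [ 0.32 -0.48 -0.    0.04  0.45 -0.49 -0.    0.06  0.4   0.53 -0.19  0.09
  0.35  0.43 -0.13  0.07]
-0.06 centre [0.5475 0.0532 0.0549] origin [0.5438 0.0517 0.048 ]
0 centre [ 0.5703 -0.0023  0.0549] origin [ 0.5666 -0.0038  0.048 ]
```

```bash
cat > g.py <<'E'
import sys
from h import *
np.set_printoptions(suppress=True)
RACK=np.array([.5638,-.0049]); RY=np.radians(-157.8)
def d2(p,yaw): c,s=np.cos(yaw),np.sin(yaw); return np.array([c*p[0]-s*p[1],s*p[0]+c*p[1],p[2]])
th=np.radians(30)
def Rdown(yawdeg): 
    y=np.radians(yawdeg); return np.array([[np.cos(y),0,-np.sin(y)],[np.sin(y),0,np.cos(y)],[0,-1,0]])
def slope(k,h):   # tool at stick slot k, tip h above the stick underside
    n=d2([-np.sin(th),0,np.cos(th)],RY); x=d2([0,1,0],RY)
    o=d2([-.003,k,.048],RY)+np.r_[RACK,0]
    Rm=np.c_[x,-n,np.cross(x,-n)]; return o+n*h,Rm
def rel(pos,Rm):
    o=robot.get_obs(); R0=rot(o["ee_rot"]); d=R0.T@(np.asarray(pos)-o["tool_pos"])*1000
    w=np.degrees(R.from_matrix(R0.T@Rm).as_rotvec())
    print("t",round(float(o["time"]),2),"pos",o["tool_pos"].round(4),"rpy",np.degrees(o["ee_rot"]).round(1),"w",round(float(o["width"]),4),"F",o["wrist_force"].round(1),"q",o["joint_positions"].round(2))
    print("ROW",d.round(1).tolist(),w.round(1).tolist(),"rows~",np.linalg.norm(d)/62.5,np.linalg.norm(w)/10.7)
E
python3 - <<'E'
from g import *
p,Rm=slope(-.06,.12); print(p,slope(-.06,.004)[0]); rel(p,Rm)
rel([.45,.25,.28],Rdown(0))
E
```

```text
[0.5994594  0.0744562  0.15192305] [0.54575891 0.05254144 0.0514641 ]
t 1.9 pos [0.1993 0.5126 0.2055] rpy [-90.   -0.   68.8] w 0.0939 F [-0.1  0.7 -0.9] q [ 1.1   0.09  1.37 -0.    1.68 -0.1 ]
ROW [-263.4, 53.6, -531.7] [-14.2, 132.7, 35.6] rows~ 9.532871246141122 12.907356052639912
t 1.9 pos [0.1993 0.5126 0.2055] rpy [-90.   -0.   68.8] w 0.0939 F [-0.1  0.7 -0.9] q [ 1.1   0.09  1.37 -0.    1.68 -0.1 ]
ROW [-153.9, -74.5, -328.8] [-0.0, 68.8, 0.0] rows~ 5.930119360517574 6.4258092219845135
```

```bash
python3 -m creep '[[-153,-75,-328,0,69,0,140],[-153,-75,-328,0,69,0,140],[-153,-75,-328,0,69,0,140],[-153,-75,-328,0,69,0,140],[-153,-75,-328,0,69,0,140]]'
python3 - <<'E'
from g import *
rel(slope(-.06,.15)[0],Rdown(-67.8)); rel(*slope(-.06,.15))
E
```

```text
time: 2.52
tool_pos: [0.412, 0.2901, 0.2695]
ee_rot: [-1.57, -0.001, 0.257]
wrist_force: [1.0, 0.9, 0.3]
width: 0.0475
t 2.52 pos [0.412  0.2901 0.2695] rpy [-90.   -0.   14.7] w 0.0475 F [1.  0.9 0.3] q [ 0.5  -0.02  1.36  0.    1.81  0.24]
ROW [141.4, 91.7, -254.2] [-0.1, 82.5, 0.0] rows~ 4.879967509896791 7.710058199382815
t 2.52 pos [0.412  0.2901 0.2695] rpy [-90.   -0.   14.7] w 0.0475 F [1.  0.9 0.3] q [ 0.5  -0.02  1.36  0.    1.81  0.24]
ROW [141.4, 91.7, -254.2] [-24.6, 80.5, 21.6] rows~ 4.879967509896791 8.119174299404465
```

```bash
python3 -m creep '[[140,50,-250,-24.6,80.5,21.6,140],[140,50,-250,-24.6,80.5,21.6,140],[140,50,-250,-24.6,80.5,21.6,140],[140,50,-250,-24.6,80.5,21.6,140],[140,50,-250,-24.6,80.5,21.6,140]]'
python3 - <<'E'
from g import *
rel(*slope(-.06,.12))
E
```

```text
time: 3.15
tool_pos: [0.6123, 0.0843, 0.2178]
ee_rot: [-1.903, 0.093, -0.638]
wrist_force: [0.1, 0.3, 0.2]
width: 0.0423
t 3.15 pos [0.6123 0.0843 0.2178] rpy [-109.     5.3  -36.5] w 0.0423 F [0.1 0.3 0.2] q [ 0.14  0.49  0.89 -0.19  2.06  0.7 ]
ROW [1.7, 67.5, 6.8] [-9.2, 30.6, 8.2] rows~ 1.0850442158194533 3.085211886908693
```

```bash
python3 -m creep '[[0,20,0,-9,30.6,8,140],[0,40,0,-9,30.6,8,140],[1,55,6,-9.2,30.6,8.2,140],[1,55,6,-9.2,30.6,8.2,140]]'
python3 - <<'E'
from g import *
rel(*slope(-.06,.12))
s=snap("wrist","w1.png"); im=s["color"].copy()
for k in(-.06,0):
    p,Rm=slope(k,0)
    P=np.array([p+Rm@[y,-z,x] for x in(-.06,.06) for y in(-.007,.007) for z in(0,.016)])
    for u,v in proj(s,P): cv2.circle(im,(int(round(u)),int(round(v))),3,(0,0,255),1)
cv2.imwrite("pics/w1b.png",im)
E
```

```text
time: 3.65
tool_pos: [0.6003, 0.0785, 0.1615]
ee_rot: [-2.097, 0.004, -1.175]
wrist_force: [0.8, -0.3, 0.1]
width: 0.0423
t 3.65 pos [0.6003 0.0785 0.1615] rpy [-120.2    0.2  -67.3] w 0.0423 F [ 0.8 -0.3  0.1] q [ 0.12  0.64  0.83 -0.17  2.18  1.23]
ROW [3.4, 9.4, 2.8] [0.2, 0.5, 0.0] rows~ 0.16634277261170882 0.050246823767074546
```

View pics/w1b.png

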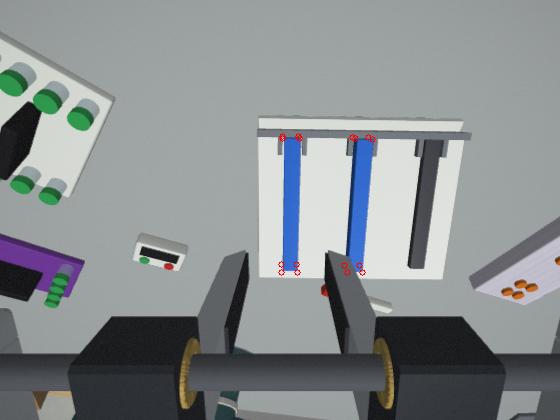

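Run:
```python
from g import *
import g
s=snap("wrist"); bl=sorted([b for b in blobs(mask(s["color"],"blue"),500,(270,120,380,280))],key=lambda b:b[0][0])
print([(b[0].round(1),b[1]) for b in bl])
K=4
def feat(pts):
    c=pts.mean(0);w,v=np.linalg.eigh(np.cov((pts-c).T));a=v[:,1]*np.sign(v[1,1]);return np.r_[c,a*100,4*np.sqrt(w[1])*.5]
def model(k,dz):
    p,Rm=slope(k,dz); P=np.array([p+Rm@[y,-z,x] for x in(-.06,.06) for y in(-.007,.007) for z in(0,.016)])
    m=np.zeros((420*K,560*K),np.uint8);cv2.fillPoly(m,[np.round(cv2.convexHull((proj(s,P)*K).astype(np.float32))[:,0]).astype(int)],1)
    return feat(np.argwhere(m)[:,::-1]/K)
O=[feat(b[2].astype(float)) for b in bl]
def r(x):
    g.RACK=x[:2];g.RY=x[2]; return np.concatenate([model(k,x[3] if len(x)>3 else 0)-o for k,o in zip((-.06,0),O)])
for x0 in([.5638,-.0049,g.RY],[.5638,-.0049,g.RY,0]):
    f=least_squares(r,x0,diff_step=2e-3 if len(x0)==3 else [2e-3,.2,2e-3,1e-3],x_scale=[.01,.01,.1,.01][:len(x0)]);print(f.x.round(4),np.degrees(f.x[2]),f.fun.round(2))
```

```text
[(array([290.8, 201.8]), np.int32(1930)), (array([358.2, 199.9]), np.int32(2234))]
[ 0.5645 -0.0048 -2.7559] -157.90122691206588 [-0.87 -0.5   0.5   0.01  2.26 -0.83  1.78 -0.01 -0.    4.5 ]
[ 0.5645 -0.0054 -2.7574  0.    ] -157.9886741513779 [-0.12 -0.31  0.48  0.01  2.19 -0.08  2.01 -0.2  -0.01  4.44]<stdin>:7: RuntimeWarning: Mean of empty slice.
  ret = um.true_divide(
  avg = a.mean(axis, **keepdims_kw)
<stdin>:7: RuntimeWarning: Degrees of freedom <= 0 for slice
  c *= np.true_divide(1, fact)
  c *= np.true_divide(1, fact)
```

```bash
sed -i 's/^RACK=.*/RACK=np.array([.5645,-.0053]); RY=np.radians(-157.9)/' g.py
python3 - <<'E'
from g import *
rel(*slope(-.06,.03))
E
```

```text
t 3.75 pos [0.6007 0.079  0.165 ] rpy [-119.8    0.1  -67.2] w 0.0422 F [-1.   0.1  0.9] q [ 0.12  0.63  0.83 -0.17  2.18  1.23]
ROW [4.2, 102.5, 4.2] [-0.2, 0.6, 0.2] rows~ 1.6432308130912583 0.06502872634552559
```

```bash
python3 -m creep '[[4.2,50,4.2,-0.2,0.6,0.2,140],[4.2,90,4.2,-0.2,0.6,0.2,140],[4.2,102,4.2,-0.2,0.6,0.2,140],[4.2,102,4.2,-0.2,0.6,0.2,140]]'
python3 - <<'E'
from g import *
rel(*slope(-.06,.004))
s=snap("wrist","w2.png")
E
```

```text
time: 4.25
tool_pos: [0.559, 0.0574, 0.076]
ee_rot: [-2.093, -0.001, -1.185]
wrist_force: [-0.5, -0.0, 0.1]
width: 0.0424
t 4.25 pos [0.559  0.0574 0.076 ] rpy [-119.9   -0.1  -67.9] w 0.0424 F [-0.5 -0.   0.1] q [ 0.09  0.57  1.1  -0.16  1.97  1.25]
ROW [0.2, 28.0, 0.5] [-0.1, -0.0, 0.0] rows~ 0.4478355737758464 0.00961384505858818
```

View pics/w2.png

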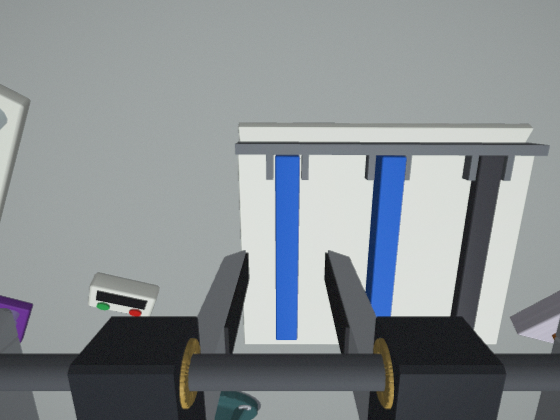

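```bash
python3 -m creep '[[0,15,0.5,0,0,0,140],[0,24,0.5,0,0,0,140],[0,27.5,0.5,0,0,0,140],[0,27.5,0.5,0,0,0,140]]'
python3 - <<'E'
from g import *
rel(*slope(-.06,.004))
E
```

```text
time: 4.8
tool_pos: [0.546, 0.0521, 0.0501]
ee_rot: [-2.096, -0.001, -1.186]
wrist_force: [-0.6, 0.6, 0.6]
width: 0.0428
t 4.8 pos [0.546  0.0521 0.0501] rpy [-120.1   -0.   -68. ] w 0.0428 F [-0.6  0.6  0.6] q [ 0.09  0.56  1.17 -0.16  1.91  1.26]
ROW [0.1, -1.5, -0.3] [0.1, -0.1, -0.0] rows~ 0.023685237873452072 0.011069454518373292
```

```bash
python3 -m creep '[[0,-1,0,0,0,0,255],[0,-1,0,0,0,0,255],[0,-1,0,0,0,0,255],[0,-1,0,0,0,0,255]]'
python3 - <<'E'
from g import *
rel(*slope(-.06,.06))
E
```

```text
time: 5.3
tool_pos: [0.547, 0.0524, 0.0515]
ee_rot: [-2.095, -0.001, -1.186]
wrist_force: [0.2, -0.5, 0.3]
width: 0.0137
t 5.3 pos [0.547  0.0524 0.0515] rpy [-120.    -0.1  -68. ] w 0.0137 F [ 0.2 -0.5  0.3] q [ 0.09  0.56  1.17 -0.16  1.91  1.26]
ROW [0.1, -55.8, -0.4] [0.0, -0.1, 0.0] rows~ 0.8924408078416954 0.009112281208812063
```

```bash
python3 -m creep '[[0,-20,0,0,0,0,255],[0,-60,0,0,0,0,255],[0,-110,0,0,0,0,255],[0,-130,0,0,0,0,255]]'
cat >> g.py <<'E'
TRAY=np.array([.5312,-.3062]); TY=np.radians(-2.0)
def tray(y,z,x=0.): return d2([x,y,0],TY)+np.r_[TRAY,z],Rdown(np.degrees(TY)-90)
E
python3 - <<'E'
from g import *
rel(*tray(-.036,.18))
s=snap("wrist","w3.png")
E
```

```text
time: 5.8
tool_pos: [0.6087, 0.0773, 0.1667]
ee_rot: [-2.09, -0.002, -1.186]
wrist_force: [0.5, 0.5, -0.4]
width: 0.0137
t 5.8 pos [0.6087 0.0773 0.1667] rpy [-119.8   -0.1  -68. ] w 0.0137 F [ 0.5  0.5 -0.4] q [ 0.11  0.65  0.79 -0.17  2.19  1.24]
ROW [359.3, 103.5, -206.2] [29.3, 23.5, 6.4] rows~ 6.83272611232562 3.5566611894171842
```

View pics/w3.png

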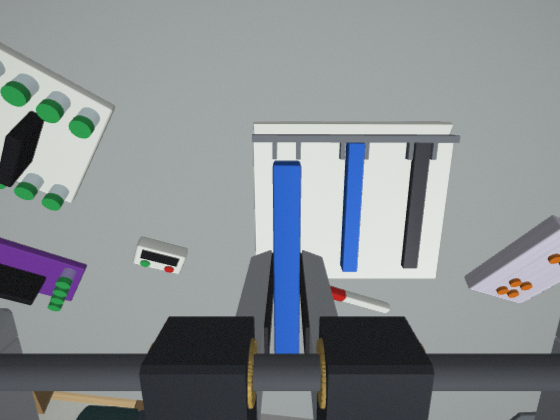

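```bash
python3 -m creep '[[30,-45,-35,0,0,0,255],[359,51,-236,29.3,23.5,6.4,255],[359,51,-236,29.3,23.5,6.4,255],[359,51,-236,29.3,23.5,6.4,255],[359,51,-236,29.3,23.5,6.4,255]]'
python3 - <<'E'
from g import *
rel(*tray(-.036,.22))
E
```

```text
time: 6.48
tool_pos: [0.5573, -0.1991, 0.2313]
ee_rot: [-1.572, -0.0, -1.61]
wrist_force: [0.0, 0.6, -0.6]
width: 0.0136
t 6.47 pos [ 0.5573 -0.1991  0.2313] rpy [-90.1  -0.  -92.3] w 0.0136 F [ 0.   0.6 -0.6] q [-0.44  0.18  1.22 -0.    1.75  1.17]
ROW [144.0, 11.4, -21.7] [0.1, -0.3, 0.0] rows~ 2.3370144950106204 0.02533497641174327
```

```bash
python3 -m creep '[[144,11,-22,0,0,0,255],[144,11,-22,0,0,0,255],[144,11,-22,0,0,0,255],[144,30,-22,0,0,0,255],[144,30,-22,0,0,0,255]]'
cat > tf.py <<'E'
from g import *
import g
def fit(png):
    s=snap("wrist",png); ob=np.array([b[0] for b in blobs(mask(s["color"],"orange"),40)])
    caps=np.array([[x,y,.0255] for x in(-.05,-.029,.029,.05) for y in(-.01,.01)])
    def q(p): return proj(s,np.array([d2(c,p[2]) for c in caps])+[p[0],p[1],0])
    def r(p):
        u=q(p); d=np.linalg.norm(u[:,None]-ob[None],axis=2); i=d.argmin(1); e=(u-ob[i]); e[d.min(1)>25]=0; return e.ravel()
    f=least_squares(r,[*g.TRAY,g.TY]); print("tray fit",f.x.round(4),np.degrees(f.x[2]).round(2),f.fun.round(1),len(ob)); return s
E
python3 - <<'E'
from tf import *
rel(*tray(-.036,.12)); fit("w4.png")
E
```

```text
time: 7.1
tool_pos: [0.5314, -0.3377, 0.1977]
ee_rot: [-1.58, 0.004, -1.605]
wrist_force: [0.1, -0.6, -0.7]
width: 0.0135
t 7.1 pos [ 0.5314 -0.3377  0.1977] rpy [-90.5   0.2 -92. ] w 0.0135 F [ 0.1 -0.6 -0.7] q [-0.65  0.28  1.17 -0.    1.71  0.95]
ROW [4.8, 77.7, -0.6] [0.5, 0.0, -0.2] rows~ 1.245188335271936 0.054568711574234915
tray fit [ 0.5312 -0.3062 -0.0349] -2.0 [0. 0. 0. 0. 0. 0. 0. 0. 0. 0. 0. 0. 0. 0. 0. 0.] 1
```

View pics/w4.png

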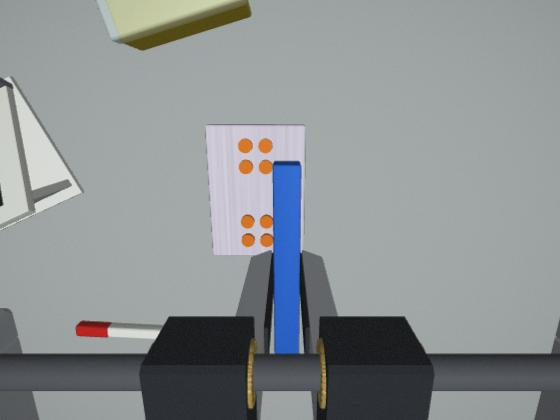

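```bash
python3 - <<'E'
import cv2
h=cv2.cvtColor(cv2.imread("pics/w4.png"),cv2.COLOR_BGR2HSV)
print(h[146,243:248],h[222,245:249])
E
sed -i 's/m=(H<14)&(S>170)&(V>90)/m=(H<16)\&(S>140)\&(V>90)/; ' h.py
python3 - <<'E'
from tf import *
fit("w4.png"); rel(*tray(-.036,.12))
E
```

```text
[[ 14 205 214]
 [ 14 206 214]
 [ 14 207 214]
 [ 14 205 214]
 [ 14 203 215]] [[ 14 214 209]
 [ 14 210 209]
 [ 14 211 210]
 [ 13 210 210]]
tray fit [ 0.5321 -0.306  -0.0364] -2.09 [-0.   0.2  0.   0.2  0.   0.1 -0.1  0.2  0.  -0.   0.1 -0.1  0.  -0.2
 -0.1 -0.3] 9
t 7.2 pos [ 0.5324 -0.3381  0.2003] rpy [-90.3   0.1 -91.9] w 0.0137 F [ 0.4  0.4 -0.3] q [-0.65  0.27  1.16 -0.    1.71  0.95]
ROW [4.3, 80.3, -1.9] [0.3, 0.1, -0.1] rows~ 1.2867189725777708 0.03364441768618292
```

```bash
sed -i 's/^TRAY=.*/TRAY=np.array([.5321,-.306]); TY=np.radians(-2.09)/' g.py; python3 -m creep '[[4,40,-1.5,0.3,0,0,255],[4,90,-1.5,0.3,0,0,255],[4,135,-1.5,0.3,0,0,255],[4,140,-1.5,0.3,0,0,255],[4,140,-1.5,0.3,0,0,255]]'
python3 - <<'E'
from g import *
rel(*tray(-.036,.026))
s=snap("wrist"); M=np.array(s["mount"])
im=cv2.imread("pics/w4.png"); m=mask(im,"blue"); b=max(blobs(m),key=lambda b:b[1])[2]; v0=b[:,1].min(); print(v0)
d=M[:3,:3]@[(287-s["cx"])/s["fx"],(v0-s["cy"])/s["fy"],1]; t=(-.0125-M[1,3])/d[1]; print("upper end tool z",M[:3,3]+d*t)
E
```

```text
time: 7.82
tool_pos: [0.5308, -0.344, 0.0627]
ee_rot: [-1.569, -0.001, -1.606]
wrist_force: [0.5, -0.6, -0.4]
width: 0.0137
t 7.83 pos [ 0.5308 -0.344   0.0627] rpy [-89.9  -0.1 -92. ] w 0.0137 F [ 0.5 -0.6 -0.4] q [-0.66  0.33  1.37  0.    1.44  0.94]
ROW [-2.1, 36.7, -0.2] [-0.1, 0.1, 0.1] rows~ 0.5885301621594916 0.017124380463516418
162
upper end tool z [ 0.00070371 -0.0125      0.06038285]
```

```bash
python3 -m creep '[[-1.5,15,0,0,0,0,255],[-2,28,0,0,0,0,255],[-2,33,0,0,0,0,255],[-2,33,0,0,0,0,255]]'
python3 - <<'E'
from g import *
rel(*tray(-.036,.026))
E
python3 -m creep '[[0,1.5,0,0,0,0,255],[0,3,0,0,0,0,255],[0,3,0,0,0,0,255]]'
python3 - <<'E'
from g import *
rel(*tray(-.036,.026))
E
```

```text
time: 8.38
tool_pos: [0.5295, -0.3423, 0.0276]
ee_rot: [-1.571, 0.0, -1.607]
wrist_force: [-0.0, -0.3, 0.9]
width: 0.0136
t 8.38 pos [ 0.5295 -0.3423  0.0276] rpy [-90.    0.  -92.1] w 0.0136 F [-0.  -0.3  0.9] q [-0.66  0.36  1.41  0.    1.38  0.94]
ROW [-0.3, 1.6, 1.3] [0.0, 0.0, -0.0] rows~ 0.033182294832930496 0.0015762644367985786
time: 8.75
tool_pos: [0.5299, -0.3426, 0.0269]
ee_rot: [-1.57, -0.001, -1.607]
wrist_force: [-1.4, 1.4, 6.3]
width: 0.0137
t 8.75 pos [ 0.5299 -0.3426  0.0269] rpy [-89.9  -0.1 -92.1] w 0.0137 F [-1.4  1.4  6.3] q [-0.66  0.36  1.41 -0.    1.37  0.94]
ROW [-0.6, 0.9, 0.9] [-0.1, 0.0, 0.1] rows~ 0.02257210084831946 0.008642949402591216
```

```bash
python3 -m creep '[[0,-0.8,0,0,0,0,150],[0,-0.8,0,0,0,0,150],[0,-0.8,0,0,0,0,150],[0,-20,0,0,0,0,150],[0,-60,0,0,0,0,150]]'
python3 - <<'E'
from g import *
rel(*slope(0,.15))
s=snap("wrist","w5.png")
E
```

```text
time: 9.38
tool_pos: [0.5285, -0.3414, 0.0842]
ee_rot: [-1.574, 0.002, -1.607]
wrist_force: [0.0, -0.2, 0.7]
width: 0.0387
t 9.38 pos [ 0.5285 -0.3414  0.0842] rpy [-90.2   0.1 -92.1] w 0.0387 F [ 0.  -0.2  0.7] q [-0.66  0.32  1.34  0.    1.49  0.94]
ROW [-369.4, -93.1, 94.7] [-29.4, -23.6, -6.5] rows~ 6.280145769363212 3.572682742150185
```

View pics/w5.png

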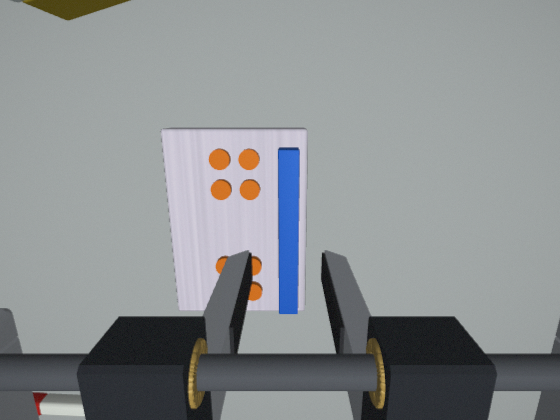

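```bash
python3 -m creep '[[0,-60,0,0,0,0,140],[-60,-120,20,-10,-8,-2,140],[-369,-130,95,-29.4,-23.6,-6.5,140],[-369,-130,95,-29.4,-23.6,-6.5,140],[-369,-130,95,-29.4,-23.6,-6.5,140]]'
python3 - <<'E'
from g import *
rel(*slope(0,.15))
E
```

```text
time: 10.05
tool_pos: [0.5981, -0.1177, 0.2036]
ee_rot: [-2.094, -0.004, -1.181]
wrist_force: [0.6, -1.0, -0.6]
width: 0.0423
t 10.05 pos [ 0.5981 -0.1177  0.2036] rpy [-120.    -0.2  -67.7] w 0.0423 F [ 0.6 -1.  -0.6] q [-0.14  0.59  0.82 -0.31  2.17  0.92]
ROW [-116.5, -22.9, 90.2] [-0.0, 0.1, 0.3] rows~ 2.386264040726201 0.030405823420047197
```

```bash
python3 -m creep '[[-116,-23,90,0,0,0,140],[-116,-23,90,0,0,0,140],[-116,-23,90,0,0,0,140],[-116,-23,90,0,0,0,140]]'
python3 - <<'E'
from g import *
rel(*slope(0,.15)); rel(*slope(0,.03))
E
```

```text
time: 10.55
tool_pos: [0.6364, 0.022, 0.1777]
ee_rot: [-2.092, -0.004, -1.182]
wrist_force: [-0.5, 0.3, 0.5]
width: 0.0423
t 10.55 pos [0.6364 0.022  0.1777] rpy [-119.9   -0.2  -67.7] w 0.0423 F [-0.5  0.3  0.5] q [ 0.04  0.7   0.69 -0.22  2.23  1.13]
ROW [-1.8, -0.8, 0.8] [-0.1, 0.0, 0.3] rows~ 0.03323792110260017 0.029514282405066095
t 10.55 pos [0.6364 0.022  0.1777] rpy [-119.9   -0.2  -67.7] w 0.0423 F [-0.5  0.3  0.5] q [ 0.04  0.7   0.69 -0.22  2.23  1.13]
ROW [-2.4, 119.2, 0.5] [-0.1, 0.0, 0.3] rows~ 1.9081295251753685 0.029514282405066095
```

```bash
python3 -m creep '[[-2,50,0.5,0,0,0.3,140],[-2,100,0.5,0,0,0.3,140],[-2,119,0.5,0,0,0.3,140],[-2,119,0.5,0,0,0.3,140]]'
python3 - <<'E'
from g import *
rel(*slope(0,.004))
s=snap("wrist","w6.png")
E
```

```text
time: 11.05
tool_pos: [0.5795, -0.0025, 0.0741]
ee_rot: [-2.095, 0.001, -1.191]
wrist_force: [-0.1, 0.2, -0.2]
width: 0.0424
t 11.05 pos [ 0.5795 -0.0025  0.0741] rpy [-120.     0.1  -68.2] w 0.0424 F [-0.1  0.2 -0.2] q [ 0.01  0.6   1.06 -0.2   1.97  1.17]
ROW [-3.0, 24.6, 2.7] [0.0, -0.3, -0.2] rows~ 0.39913677134807496 0.03126232088354703
```

View pics/w6.png

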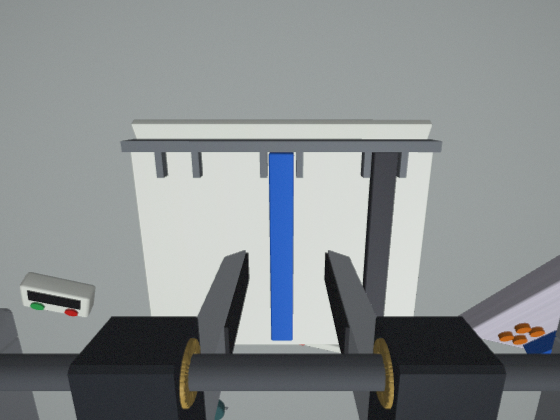

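```bash
python3 -m creep '[[-3,10,2.5,0,0,0,140],[-3,20,2.5,0,0,0,140],[-3,24,2.5,0,0,0,140],[-3,24,2.5,0,0,0,140]]'
python3 - <<'E'
from g import *
rel(*slope(0,.004))
E
```

```text
time: 11.6
tool_pos: [0.5705, -0.0005, 0.0518]
ee_rot: [-2.093, 0.001, -1.187]
wrist_force: [0.1, 0.3, 0.3]
width: 0.0424
t 11.6 pos [ 0.5705 -0.0005  0.0518] rpy [-119.9    0.1  -68. ] w 0.0424 F [0.1 0.3 0.3] q [ 0.01  0.6   1.11 -0.19  1.92  1.18]
ROW [2.2, 1.5, -1.9] [-0.1, -0.1, -0.1] rows~ 0.05165888031982788 0.012978525198817587
```

```bash
python3 -m creep '[[2,1,-1.9,0,0,0,140],[2,1,-1.9,0,0,0,140]]'
python3 - <<'E'
from g import *
rel(*slope(0,.004))
E
python3 -m creep '[[0,0,0,0,0,0,255],[0,0,0,0,0,0,255],[0,0,0,0,0,0,255],[0,0,0,0,0,0,255]]'
python3 - <<'E'
from g import *
rel(*slope(0,.004))
E
```

```text
time: 11.85
tool_pos: [0.5698, -0.0034, 0.0526]
ee_rot: [-2.092, 0.0, -1.187]
wrist_force: [0.4, 0.3, 0.3]
width: 0.0426
t 11.85 pos [ 0.5698 -0.0034  0.0526] rpy [-119.8    0.   -68. ] w 0.0426 F [0.4 0.3 0.3] q [ 0.01  0.59  1.12 -0.2   1.92  1.17]
ROW [-0.2, 1.3, 0.0] [-0.2, -0.1, -0.1] rows~ 0.020323972880228896 0.018314182874144522
time: 12.35
tool_pos: [0.5696, -0.0032, 0.0523]
ee_rot: [-2.092, 0.001, -1.187]
wrist_force: [-1.0, 0.0, 0.3]
width: 0.0134
t 12.35 pos [ 0.5696 -0.0032  0.0523] rpy [-119.9    0.   -68. ] w 0.0134 F [-1.   0.   0.3] q [ 0.01  0.59  1.12 -0.2   1.92  1.17]
ROW [0.0, 1.0, -0.0] [-0.1, -0.1, -0.1] rows~ 0.015336154856882736 0.016067099019024554
```

```bash
python3 -m creep '[[0,-20,0,0,0,0,255],[0,-60,0,0,0,0,255],[0,-110,0,0,0,0,255],[0,-140,0,0,0,0,255]]'
python3 - <<'E'
from g import *
rel(*tray(.036,.22))
E
```

```text
time: 12.85
tool_pos: [0.6354, 0.0232, 0.1761]
ee_rot: [-2.089, -0.0, -1.187]
wrist_force: [0.4, 0.1, -1.2]
width: 0.0136
t 12.85 pos [0.6354 0.0232 0.1761] rpy [-119.7   -0.   -68. ] w 0.0136 F [ 0.4  0.1 -1.2] q [ 0.04  0.7   0.7  -0.21  2.22  1.14]
ROW [233.7, 63.2, -199.3] [29.3, 23.5, 6.3] rows~ 5.017309416926281 3.5578820313343904
```

```bash
python3 -m creep '[[30,-10,-35,0,0,0,255],[234,60,-200,29.3,23.5,6.3,255],[234,60,-200,29.3,23.5,6.3,255],[234,60,-200,29.3,23.5,6.3,255],[234,60,-200,29.3,23.5,6.3,255]]'
python3 - <<'E'
from g import *
rel(*tray(.036,.12))
E
```

```text
time: 13.48
tool_pos: [0.5387, -0.252, 0.2209]
ee_rot: [-1.569, -0.0, -1.61]
wrist_force: [0.5, -0.2, 0.0]
width: 0.0136
t 13.47 pos [ 0.5387 -0.252   0.2209] rpy [-89.9  -0.  -92.3] w 0.0136 F [ 0.5 -0.2  0. ] q [-0.53  0.18  1.23  0.    1.72  1.08]
ROW [18.2, 100.9, -4.8] [-0.1, -0.2, 0.0] rows~ 1.641531823724928 0.01952688907947474
```

```bash
python3 -m creep '[[18,20,-5,0,0,0,255],[18,60,-5,0,0,0,255],[18,100,-5,0,0,0,255],[18,100,-5,0,0,0,255],[18,100,-5,0,0,0,255]]'
python3 - <<'E'
from tf import *
s=fit("w7.png"); rel(*tray(.036,.027)); M=np.array(s["mount"])
b=sorted([b for b in blobs(mask(s["color"],"blue"),300)],key=lambda b:-b[1]); print([(x[0].round(1),x[1],x[2][:,1].min()) for x in b])
v0=b[0][2][:,1].min(); d=M[:3,:3]@[(287-s["cx"])/s["fx"],(v0-s["cy"])/s["fy"],1]; t=(-.011-M[1,3])/d[1]; print("upper end tool z",M[:3,3]+d*t)
E
```

```text
time: 14.1
tool_pos: [0.5352, -0.2681, 0.1211]
ee_rot: [-1.572, -0.0, -1.607]
wrist_force: [-0.2, -0.3, 0.3]
width: 0.0136
tray fit [ 0.5324 -0.3083  0.0323] 1.85 [  7.   -0.7 -16.2   0.7   5.5  -0.7   4.7   2.3   0.6  -1.1   0.6   0.6
  -1.1  -1.3  -1.2   0.6] 7
t 14.15 pos [ 0.5358 -0.2683  0.1219] rpy [-90.   -0.1 -92.1] w 0.0137 F [0.2 0.3 1. ] q [-0.56  0.22  1.38 -0.    1.54  1.05]
ROW [1.7, 94.9, -2.4] [-0.0, 0.0, 0.1] rows~ 1.5197051241492008 0.008749554433227199
[(array([286.2, 255.2]), np.int32(4971), np.int64(161)), (array([378.7, 219.1]), np.int32(3002), np.int64(149))]
upper end tool z [ 0.00070601 -0.011       0.06065582]
```

View pics/w7.png

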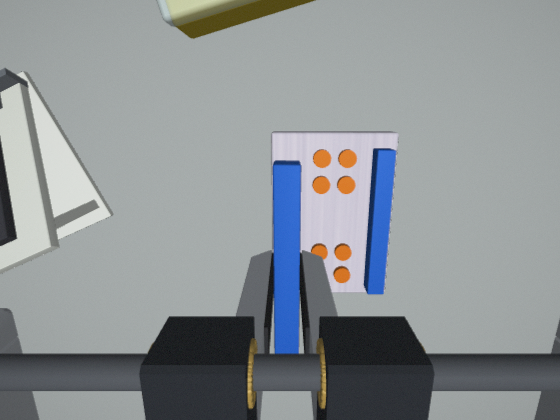

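```bash
python3 -m creep '[[1.7,40,-2.4,0,0,0,255],[1.7,75,-2.4,0,0,0,255],[1.7,90,-2.4,0,0,0,255],[1.7,90,-2.4,0,0,0,255]]'
python3 - <<'E'
from g import *
rel(*tray(.036,.027))
E
python3 -m creep '[[0,1.5,0,0,0,0,255],[0,3,0,0,0,0,255],[0,3,0,0,0,0,255]]'
python3 - <<'E'
from g import *
rel(*tray(.036,.027))
E
```

```text
time: 14.65
tool_pos: [0.5325, -0.2695, 0.0303]
ee_rot: [-1.573, 0.0, -1.607]
wrist_force: [-0.1, 0.1, -0.6]
width: 0.0137
t 14.65 pos [ 0.5325 -0.2695  0.0303] rpy [-90.1   0.  -92.1] w 0.0137 F [-0.1  0.1 -0.6] q [-0.56  0.29  1.49 -0.    1.36  1.04]
ROW [0.4, 3.3, 1.0] [0.1, 0.0, -0.0] rows~ 0.05535641023264778 0.009668263848110084
time: 15.02
tool_pos: [0.5327, -0.2699, 0.0279]
ee_rot: [-1.571, -0.001, -1.607]
wrist_force: [0.1, 0.7, 2.0]
width: 0.0141
t 15.03 pos [ 0.5327 -0.2699  0.0279] rpy [-90.   -0.  -92.1] w 0.0141 F [0.1 0.7 2. ] q [-0.56  0.29  1.5  -0.    1.36  1.04]
ROW [0.1, 0.9, 0.7] [0.0, 0.0, 0.0] rows~ 0.017624818619431146 0.004223904767993447
```

```bash
python3 -m creep '[[0,0.5,0,0,0,0,255],[0,0.5,0,0,0,0,255]]'; python3 -m creep '[[0,0,0,0,0,0,150],[0,0,0,0,0,0,150],[0,0,0,0,0,0,150],[0,-20,0,0,0,0,150],[0,-60,0,0,0,0,150]]'; python3 -m creep '[[10,-50,0,0,0,0,150],[36,-80,0,0,0,0,150],[36,-80,0,0,0,0,150],[36,-80,0,0,0,0,150]]'
python3 - <<'E'
from tf import *
s=fit("w8.png"); rel([.505,.284,.2],Rdown(-105.3)); 
for b in blobs(mask(s["color"],"blue"),300): print(b[0].round(1),b[1],cv2.minAreaRect(b[2].astype(np.float32)))
E
```

```text
time: 15.28
tool_pos: [0.5327, -0.2699, 0.0278]
ee_rot: [-1.571, -0.001, -1.607]
wrist_force: [-1.1, -0.2, 6.1]
width: 0.0135
time: 15.9
tool_pos: [0.5302, -0.2683, 0.0836]
ee_rot: [-1.579, 0.004, -1.607]
wrist_force: [-0.1, -0.7, 0.2]
width: 0.0384
time: 16.4
tool_pos: [0.5301, -0.3043, 0.1637]
ee_rot: [-1.576, 0.003, -1.607]
wrist_force: [-0.5, -0.1, -0.0]
width: 0.039
tray fit [ 0.5322 -0.3059 -0.0383] -2.19 [ 0.1  0.3 -0.1  0.3  0.   0.2 -0.   0.2  0.  -0.2 -0.  -0.2  0.  -0.2
 -0.  -0.2] 9
t 16.45 pos [ 0.5299 -0.3039  0.1631] rpy [-90.4   0.2 -92. ] w 0.039 F [-0.8  0.9  0.5] q [-0.61  0.24  1.28 -0.    1.63  0.99]
ROW [-586.8, -34.4, -46.1] [0.4, 13.3, -0.2] rows~ 9.433185730861029 1.2394636383649713
[249.2 197.8] 1858 ((249.2410888671875, 202.49166870117188), (127.4759750366211, 15.887109756469727), 88.02507019042969)
[328.5 195.3] 1810 ((328.6258544921875, 202.5336151123047), (16.26141357421875, 127.3910140991211), 1.7098139524459839)
```

View pics/w8.png

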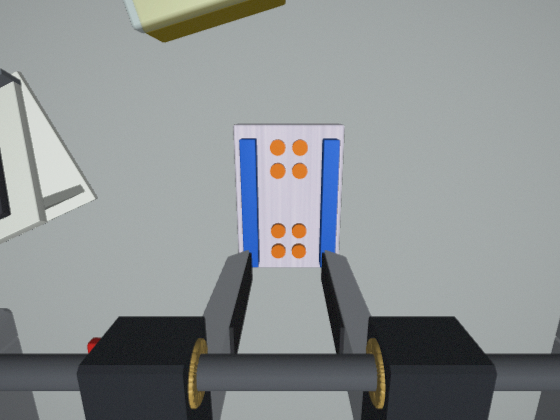

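```bash
sed -i 's/^TRAY=.*/TRAY=np.array([.5322,-.306]); TY=np.radians(-2.15)/' g.py; python3 -m creep '[[-587,-60,-46,0,13,0,100],[-587,-60,-46,0,13,0,100],[-587,-60,-46,0,13,0,100],[-587,-60,-46,0,13,0,100],[-587,-60,-46,0,13,0,100]]'
python3 - <<'E'
from g import *
rel([.505,.284,.2],Rdown(-105.3))
E
```

```text
time: 17.08
tool_pos: [0.5161, 0.0081, 0.1956]
ee_rot: [-1.578, -0.0, -1.833]
wrist_force: [0.0, -0.0, 0.3]
width: 0.0568
t 17.07 pos [0.5161 0.0081 0.1956] rpy [ -90.4   -0.  -105. ] w 0.0568 F [ 0.  -0.   0.3] q [-0.09  0.02  1.46  0.    1.67  1.74]
ROW [-263.6, -3.9, -82.3] [0.4, 0.3, 0.0] rows~ 4.419169376581403 0.04488999744663588
```

```bash
python3 -m creep '[[-264,-4,-82,0.4,0,0,100],[-264,-4,-82,0.4,0,0,100],[-264,-4,-82,0.4,0,0,100],[-264,-4,-82,0.4,0,0,100],[-264,-4,-82,0.4,0,0,100]]';  python3 -m creep '[[0,0,0,0,0,0,100],[0,0,0,0,0,0,100]]'
python3 - <<'E'
from g import *
s=snap("wrist","w9.png"); rel([.505,.284,.2],Rdown(-105.3)); 
ob=[(b[0].round(1).tolist(),int(b[1])) for b in blobs(mask(s["color"],"green"),30)]; print(ob)
M=np.array(s["world_from_camera"])
for (uv,a) in ob:
    d=M[:3,:3]@[(uv[0]-s["cx"])/s["fx"],(uv[1]-s["cy"])/s["fy"],1]; print((M[:3,3]+d*((.030-M[2,3])/d[2])).round(4))
E
```

```text
time: 17.7
tool_pos: [0.5047, 0.285, 0.1992]
ee_rot: [-1.571, -0.002, -1.829]
wrist_force: [0.3, -0.5, -0.2]
width: 0.0571
time: 17.95
tool_pos: [0.5065, 0.2808, 0.2006]
ee_rot: [-1.569, -0.002, -1.834]
wrist_force: [0.2, -0.8, 0.9]
width: 0.0571
t 18.0 pos [0.5069 0.2804 0.2011] rpy [ -89.8   -0.1 -105.1] w 0.0569 F [ 0.5 -1.   0. ] q [ 0.41  0.15  1.31 -0.    1.68  2.24]
ROW [-3.0, 1.0, -2.8] [-0.2, 0.2, 0.1] rows~ 0.06739700569939176 0.023834033008055686
[([246.6, 145.0], 223), ([270.7, 145.0], 217), ([295.0, 145.1], 218), ([319.2, 145.2], 222), ([249.3, 246.7], 195), ([271.6, 246.8], 192), ([293.9, 246.9], 199), ([316.1, 247.0], 193), ([414.4, 292.5], 67), ([263.4, 405.7], 313), ([350.0, 404.8], 327)]
[0.567  0.3044 0.03  ]
[0.5608 0.2816 0.03  ]
[0.5545 0.2585 0.03  ]
[0.5482 0.2355 0.03  ]
[0.4637 0.3328 0.03  ]
[0.4574 0.3098 0.03  ]
[0.451  0.2868 0.03  ]
[0.4447 0.2639 0.03  ]
[0.3633 0.171  0.03  ]
[0.257 0.377 0.03 ]
[0.2302 0.273  0.03  ]
```

View pics/w9.png

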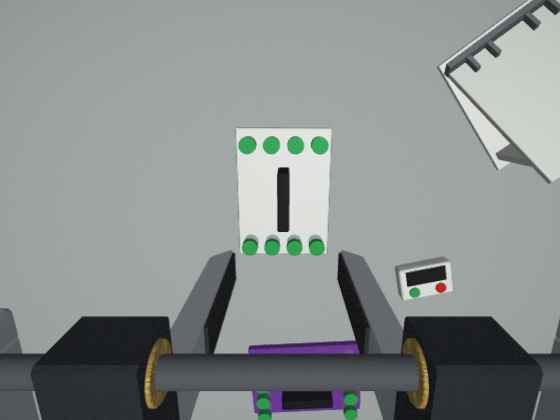

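```bash
python3 - <<'E'
from g import *
rel([.5059,.2842,.017],Rdown(-105.3))
E
python3 -m creep '[[-2.5,40,-2.5,0,0,0,100],[-3.5,90,-2,0,0,0,100],[-3.5,130,-2,0,0,0,100],[-3.5,140,-2,0,0,0,100],[-3.5,140,-2,0,0,0,100]]';  python3 -m creep '[[0,0,0,0,0,0,100]]'
python3 - <<'E'
from g import *
rel([.5059,.2842,.017],Rdown(-105.3))
snap("wrist","w10.png")
E
```

```text
t 18.0 pos [0.5069 0.2804 0.2011] rpy [ -89.8   -0.1 -105.1] w 0.0569 F [ 0.5 -1.   0. ] q [ 0.41  0.15  1.31 -0.    1.68  2.24]
ROW [-3.7, 184.0, -2.5] [-0.2, 0.2, 0.1] rows~ 2.94554738858418 0.023834033008055686
time: 18.62
tool_pos: [0.5072, 0.2844, 0.0624]
ee_rot: [-1.567, -0.0, -1.835]
wrist_force: [0.2, -0.0, -0.3]
width: 0.0571
time: 18.75
tool_pos: [0.5086, 0.2855, 0.0647]
ee_rot: [-1.563, 0.003, -1.834]
wrist_force: [-0.5, -0.0, 0.7]
width: 0.0573
t 18.75 pos [0.5086 0.2855 0.0647] rpy [ -89.6    0.2 -105.1] w 0.0573 F [-0.5 -0.   0.7] q [ 0.42  0.22  1.5  -0.    1.41  2.25]
ROW [2.1, 47.7, -2.6] [-0.4, 0.2, -0.2] rows~ 0.7643304930691187 0.047319340177721984
```

View pics/w10.png

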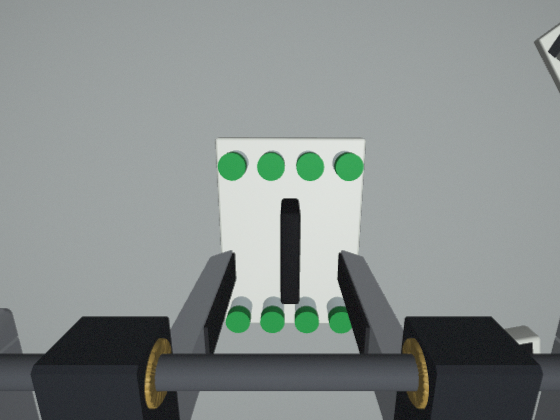

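```bash
python3 -m creep '[[2,20,-2,0,0,0,100],[2,38,-2,0,0,0,100],[2,46,-2,0,0,0,100],[2,46,-2,0,0,0,100],[2,46,-2,0,0,0,100]]'
python3 - <<'E'
from g import *
rel([.5059,.2842,.017],Rdown(-105.3))
E
```

```text
time: 19.42
tool_pos: [0.5052, 0.284, 0.0167]
ee_rot: [-1.566, 0.001, -1.834]
wrist_force: [0.1, -0.1, -0.1]
width: 0.0571
t 19.43 pos [0.5052 0.284  0.0167] rpy [ -89.7    0.  -105.1] w 0.0571 F [ 0.1 -0.1 -0.1] q [ 0.42  0.26  1.56 -0.    1.32  2.25]
ROW [-0.3, -0.3, 0.6] [-0.3, 0.2, -0.0] rows~ 0.012421638652720793 0.03530556593352955
```

```bash
python3 -m creep '[[0,0,0.5,-0.3,0.2,0,100],[0,0,0.5,-0.3,0.2,0,255],[0,0,0.5,-0.3,0.2,0,255],[0,0,0.5,-0.3,0.2,0,255],[0,0,0.5,-0.3,0.2,0,255]]'; python3 -m creep '[[0,0,0,0,0,0,255],[0,0,0,0,0,0,255]]'
python3 - <<'E'
from g import *
rel([.5059,.2842,.017],Rdown(-105.3))
E
```

```text
time: 20.05
tool_pos: [0.5051, 0.2836, 0.0161]
ee_rot: [-1.572, 0.0, -1.837]
wrist_force: [-0.1, 0.4, 0.3]
width: 0.0204
time: 20.3
tool_pos: [0.5051, 0.2838, 0.0161]
ee_rot: [-1.572, 0.0, -1.837]
wrist_force: [0.2, 0.8, -0.1]
width: 0.012
t 20.3 pos [0.5051 0.2838 0.0161] rpy [ -90.1    0.  -105.3] w 0.012 F [ 0.2  0.8 -0.1] q [0.41 0.26 1.55 0.   1.33 2.25]
ROW [-0.6, -0.9, 0.6] [0.1, 0.0, -0.0] rows~ 0.020464336742541396 0.006688372746095145
```

```bash
python3 -m creep '[[0,-5,0,0,0,0,255],[0,-15,0,0,0,0,255],[0,-40,0,0,0,0,255],[0,-80,0,0,0,0,255],[0,-130,0,0,0,0,255]]'; python3 -m creep '[[0,-50,0,0,0,0,255],[0,-80,0,0,0,0,255],[0,-80,0,0,0,0,255],[0,-80,0,0,0,0,255]]'
python3 - <<'E'
from g import *
rel(*tray(0,.22)); snap("wrist","w11.png")
E
```

```text
time: 20.92
tool_pos: [0.5042, 0.2831, 0.1461]
ee_rot: [-1.575, -0.002, -1.837]
wrist_force: [1.0, 0.1, -4.6]
width: 0.0119
time: 21.42
tool_pos: [0.5045, 0.2832, 0.2241]
ee_rot: [-1.574, -0.002, -1.837]
wrist_force: [-0.6, 0.1, -5.1]
width: 0.012
t 21.43 pos [0.5045 0.2832 0.2241] rpy [ -90.2   -0.1 -105.3] w 0.012 F [-0.6  0.1 -5.1] q [0.41 0.15 1.26 0.   1.73 2.25]
ROW [561.1, 4.5, 181.9] [0.2, -13.1, 0.1] rows~ 9.437423331894989 1.2266784586355315
```

View pics/w11.png

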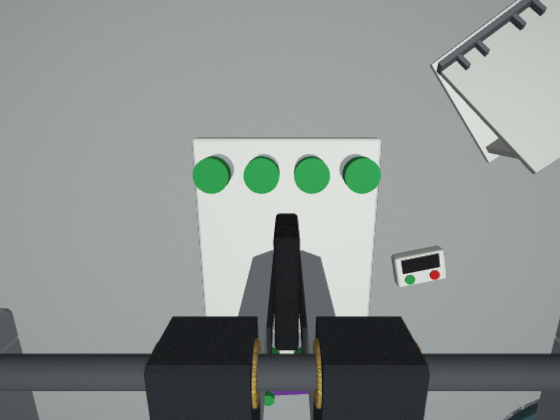

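```bash
python3 -m creep '[[19,0,6,0,0,0,255],[57,0,18,0,-2,0,255],[100,0,32,0,-4,0,255],[145,0,47,0,-6,0,255],[190,0,62,0,-8,0,255]]'
python3 - <<'E'
from g import *
rel(*tray(0,.22))
E
```

```text
time: 22.1
tool_pos: [0.5141, 0.0813, 0.2246]
ee_rot: [-1.574, -0.001, -1.697]
wrist_force: [0.1, -0.4, -3.5]
width: 0.0117
t 22.1 pos [0.5141 0.0813 0.2246] rpy [-90.2  -0.1 -97.2] w 0.0117 F [ 0.1 -0.4 -3.5] q [ 0.05  0.02  1.4  -0.    1.72  1.75]
ROW [381.9, 4.7, 66.8] [0.2, -5.1, 0.0] rows~ 6.203637037788384 0.47586236098965246
```

```bash
python3 -m creep '[[45,0,8,0,-1,0,255],[95,0,16,0,-2,0,255],[145,0,25,0,-3,0,255],[195,0,34,0,-4,0,255],[240,0,42,0,-5,0,255]]'
python3 - <<'E'
from g import *
rel(*tray(0,.22))
E
```

```text
time: 22.72
tool_pos: [0.5249, -0.1621, 0.2245]
ee_rot: [-1.574, 0.001, -1.611]
wrist_force: [0.3, 0.7, -3.8]
width: 0.0118
t 22.73 pos [ 0.5249 -0.1621  0.2245] rpy [-90.2   0.  -92.3] w 0.0118 F [ 0.3  0.7 -3.8] q [-0.4   0.09  1.34 -0.    1.72  1.21]
ROW [143.5, 4.4, 13.2] [0.2, -0.2, -0.0] rows~ 2.3062147912196163 0.025313858022579006
```

```bash
python3 -m creep '[[45,0,4,0,0,0,255],[85,0,8,0,0,0,255],[120,0,11,0,0,0,255],[138,0,13,0,0,0,255],[143,0,13,0,0,0,255]]'; python3 -m creep '[[0,0,0,0,0,0,255],[0,0,0,0,0,0,255],[0,0,0,0,0,0,255]]'
python3 - <<'E'
from g import *
rel(*tray(0,.1)); s=snap("wrist","w12.png")
E
```

```text
time: 23.35
tool_pos: [0.5329, -0.3036, 0.2247]
ee_rot: [-1.574, 0.002, -1.612]
wrist_force: [0.4, 1.6, -3.5]
width: 0.0119
time: 23.72
tool_pos: [0.5339, -0.3018, 0.2262]
ee_rot: [-1.571, 0.0, -1.609]
wrist_force: [0.4, 0.4, -4.1]
width: 0.0115
t 23.73 pos [ 0.5339 -0.3018  0.2262] rpy [-90.    0.  -92.2] w 0.0115 F [ 0.4  0.4 -4.1] q [-0.61  0.23  1.17 -0.    1.74  1.  ]
ROW [4.3, 126.2, -1.5] [0.0, -0.0, -0.0] rows~ 2.0205040807887027 0.004913797117421152
```

View pics/w12.png

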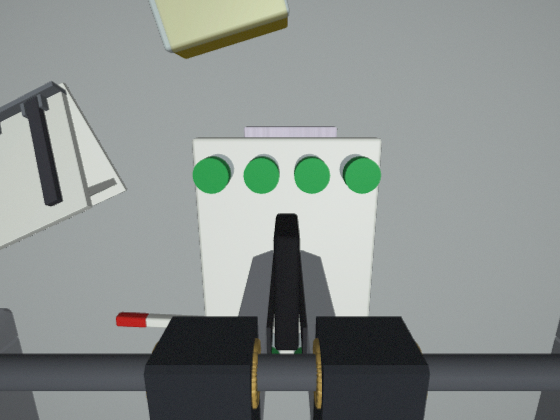

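```bash
python3 -m creep '[[3,20,-1,0,0,0,255],[4,50,-1.5,0,0,0,255],[4,80,-1.5,0,0,0,255],[4,105,-1.5,0,0,0,255],[4,120,-1.5,0,0,0,255]]'; python3 -m creep '[[0,5,0,0,0,0,255],[0,6,0,0,0,0,255],[0,6,0,0,0,0,255],[0,6,0,0,0,0,255]]'
python3 - <<'E'
from g import *
rel(*tray(0,.054)); s=snap("wrist","w13.png"); M=np.array(s["mount"])
for uv in((194,138),(380,138),(287,138)):
    d=M[:3,:3]@[(uv[0]-s["cx"])/s["fx"],(uv[1]-s["cy"])/s["fy"],1]; print((M[:3,3]+d*((.006-M[1,3])/d[1])).round(4))
E
```

```text
time: 24.4
tool_pos: [0.5314, -0.306, 0.1042]
ee_rot: [-1.574, 0.002, -1.61]
wrist_force: [-0.8, -0.3, -5.0]
width: 0.0117
time: 24.9
tool_pos: [0.5324, -0.3071, 0.101]
ee_rot: [-1.57, -0.001, -1.61]
wrist_force: [0.3, 1.1, -3.6]
width: 0.0114
t 24.9 pos [ 0.5324 -0.3071  0.101 ] rpy [-90.   -0.  -92.3] w 0.0114 F [ 0.3  1.1 -3.6] q [-0.62  0.27  1.37 -0.    1.5   1.  ]
ROW [-1.2, 47.0, -0.3] [-0.0, -0.1, 0.0] rows~ 0.7520156168232088 0.012711372298125594
[-0.0473  0.006   0.0702]
[0.0487 0.006  0.0702]
[0.0007 0.006  0.0702]
```

View pics/w13.png

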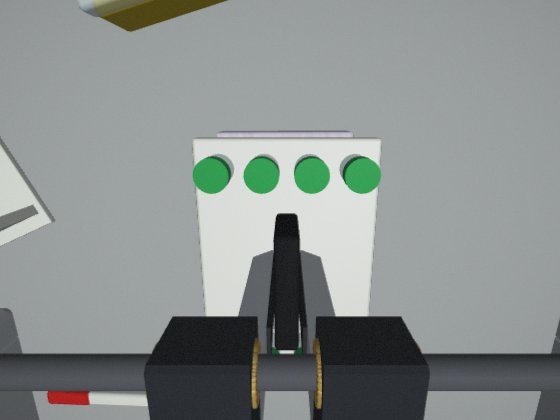

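```bash
python3 -m creep '[[-1,10,0,0,0,0,255],[-1,22,0,0,0,0,255],[-1,34,0,0,0,0,255],[-1,40,0,0,0,0,255],[-1,42,0,0,0,0,255]]'; python3 -m creep '[[0,0,0,0,0,0,255],[0,0,0,0,0,0,255],[0,0,0,0,0,0,255]]'
python3 - <<'E'
from g import *
rel(*tray(0,.054))
E
```

```text
time: 25.58
tool_pos: [0.5316, -0.3055, 0.0569]
ee_rot: [-1.573, 0.001, -1.61]
wrist_force: [0.2, 0.5, -3.9]
width: 0.0115
time: 25.95
tool_pos: [0.5322, -0.3059, 0.0584]
ee_rot: [-1.571, -0.0, -1.61]
wrist_force: [0.1, -0.5, -4.1]
width: 0.012
t 25.95 pos [ 0.5322 -0.3059  0.0584] rpy [-90.   -0.  -92.3] w 0.012 F [ 0.1 -0.5 -4.1] q [-0.61  0.3   1.42 -0.    1.42  1.  ]
ROW [0.1, 4.4, 0.0] [0.0, -0.1, 0.0] rows~ 0.07055789964801666 0.011484364734358293
```

Centred within 0.1 mm and still hanging free (about 4 N). I'll lower it the last 4 mm slowly.

```bash
python3 -m creep '[[0,0.8,0,0,0,0,255],[0,1.6,0,0,0,0,255],[0,2.4,0,0,0,0,255],[0,3,0,0,0,0,255],[0,3,0,0,0,0,255]]'; python3 -m creep '[[0,0.5,0,0,0,0,255],[0,1,0,0,0,0,255],[0,1,0,0,0,0,255]]'
```

```text
time: 26.58
tool_pos: [0.5319, -0.3057, 0.0547]
ee_rot: [-1.572, 0.0, -1.61]
wrist_force: [-0.8, 0.3, -3.5]
width: 0.0118
time: 26.95
tool_pos: [0.532, -0.3058, 0.0541]
ee_rot: [-1.572, 0.0, -1.61]
wrist_force: [-0.9, 0.4, -3.3]
width: 0.0118
```

Run:
```python
from g import *
rel(*tray(0,.054)); s=snap("side","s2.png"); cv2.imwrite("pics/s2c.png",cv2.resize(s["color"][280:400,230:390],None,fx=5,fy=5,interpolation=cv2.INTER_CUBIC))
```

```text
t 26.95 pos [ 0.532  -0.3058  0.0541] rpy [-90.    0.  -92.3] w 0.0118 F [-0.9  0.4 -3.3] q [-0.61  0.3   1.43 -0.    1.42  1.  ]
ROW [0.2, 0.1, 0.2] [0.0, -0.1, -0.0] rows~ 0.005545185945116727 0.012300441847982294
```

View pics/s2c.png

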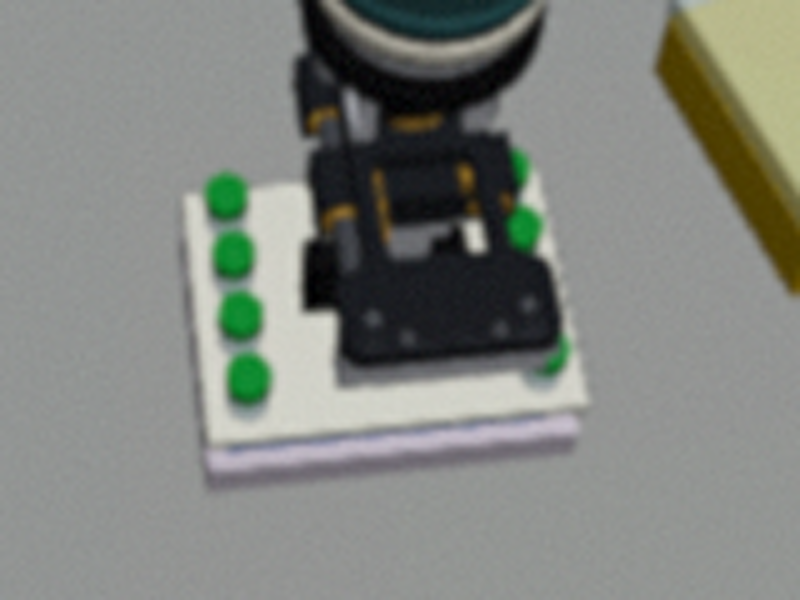

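Aligned over the tray, still about 3.3 N hanging, so a touch more to go.

```bash
python3 -m creep '[[0,0.4,0,0,0,0,255],[0,0.8,0,0,0,0,255],[0,0.8,0,0,0,0,255]]'; python3 -m creep '[[0,0.4,0,0,0,0,255],[0,0.7,0,0,0,0,255],[0,0.7,0,0,0,0,255]]'
```

```text
time: 27.38
tool_pos: [0.532, -0.3058, 0.0541]
ee_rot: [-1.571, -0.0, -1.61]
wrist_force: [-2.3, 1.2, 4.3]
width: 0.0118
time: 27.75
tool_pos: [0.5321, -0.3058, 0.0541]
ee_rot: [-1.571, -0.0, -1.61]
wrist_force: [-3.9, 2.7, 7.2]
width: 0.0119
```

```bash
python3 -m creep '[[0,-0.8,0,0,0,0,255],[0,-0.8,0,0,0,0,255],[0,-0.8,0,0,0,0,255]]'; python3 -m creep '[[0,0,0,0,0,0,180],[0,0,0,0,0,0,180],[0,0,0,0,0,0,180],[0,0,0,0,0,0,180]]'
```

```text
time: 28.12
tool_pos: [0.532, -0.3058, 0.0541]
ee_rot: [-1.571, 0.0, -1.61]
wrist_force: [-2.9, 2.2, 6.3]
width: 0.0118
time: 28.62
tool_pos: [0.532, -0.3058, 0.0529]
ee_rot: [-1.572, 0.0, -1.611]
wrist_force: [0.2, 0.4, 0.5]
width: 0.0275
```

```bash
python3 -m creep '[[0,-8,0,0,0,0,160],[0,-25,0,0,0,0,140],[0,-60,0,0,0,0,140],[0,-110,0,0,0,0,140],[0,-150,0,0,0,0,140]]'; python3 -m creep '[[-30,-30,-30,0,0,0,140],[-80,-60,-80,0,0,0,140],[-140,-80,-130,0,0,0,140],[-190,-80,-180,0,0,0,140],[-220,-80,-220,0,0,0,140]]'
python3 - <<'E'
from g import *
for n in("side","top"):
    s=snap(n,n+"9.png"); c=s["color"][280:400,230:390] if n=="side" else s["color"][150:250,320:450]
    cv2.imwrite(f"pics/{n}9c.png",cv2.resize(c,None,fx=5,fy=5,interpolation=cv2.INTER_CUBIC))
    for t in["thin_stick","vial_tray","carrier","marker","tip_box","timer","beaker","reagent_bottle","spare_vial"]:
        print(n,t,[(round(d["p"],2),[round(float(v),3) for v in d["point"]]) for d in robot.landmark_of(t,n)][:2])
rel(*tray(0,.054))
E
```

```text
time: 29.25
tool_pos: [0.5325, -0.3061, 0.2073]
ee_rot: [-1.568, -0.002, -1.61]
wrist_force: [0.0, 0.5, 0.5]
width: 0.0421
time: 29.88
tool_pos: [0.3392, -0.0942, 0.2846]
ee_rot: [-1.568, -0.001, -1.61]
wrist_force: [0.6, 1.0, 0.4]
width: 0.0419
side thin_stick [(0.8, [0.588, -0.062, 0.049])]
side vial_tray []
side carrier [(0.85, [0.53, -0.303, 0.037])]
side marker [(0.55, [0.359, -0.141, -0.001])]
side tip_box [(0.9, [0.723, -0.247, 0.001])]
side timer [(0.69, [0.367, 0.153, 0.004])]
side beaker [(0.88, [0.797, 0.063, -0.001])]
side reagent_bottle [(0.8, [0.792, -0.056, -0.005])]
side spare_vial [(0.53, [0.709, 0.181, -0.001])]
top thin_stick [(0.58, [0.587, -0.066, 0.048]), (0.48, [0.798, -0.06, 0.004])]
top vial_tray []
top carrier [(0.88, [0.531, -0.306, 0.036]), (0.83, [0.265, 0.322, -0.006])]
top marker []
top tip_box [(0.88, [0.723, -0.246, -0.001])]
top timer [(0.64, [0.363, 0.152, 0.002])]
top beaker [(0.83, [0.794, 0.067, -0.0])]
top reagent_bottle [(0.58, [0.795, -0.061, 0.004])]
top spare_vial [(0.66, [0.708, 0.183, 0.0])]
t 30.88 pos [ 0.3405 -0.0956  0.2824] rpy [-90.1   0.  -92.3] w 0.0425 F [-0.2 -0.2 -0.1] q [-0.43 -0.36  1.61 -0.    1.89  1.18]
ROW [202.7, 228.1, 200.2] [0.1, -0.1, -0.0] rows~ 5.839537144039586 0.01277741079856543
```

View pics/side9.png

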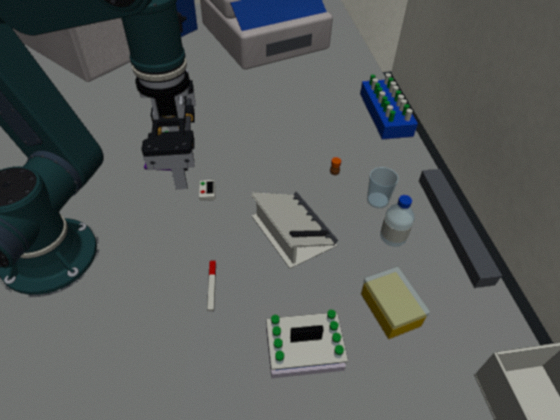

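View pics/top9c.png

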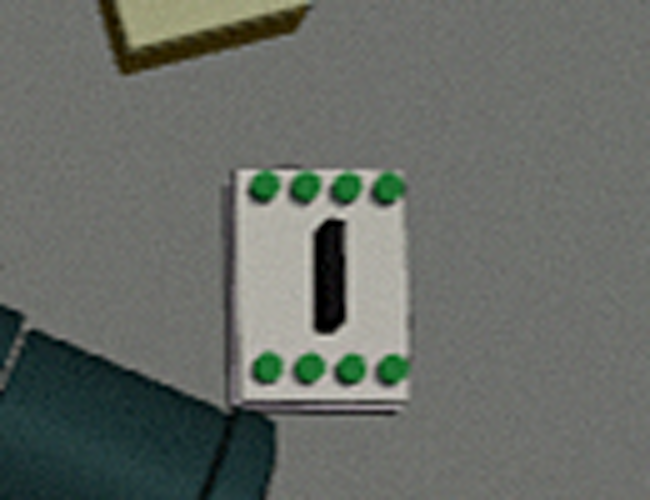

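View pics/side9c.png

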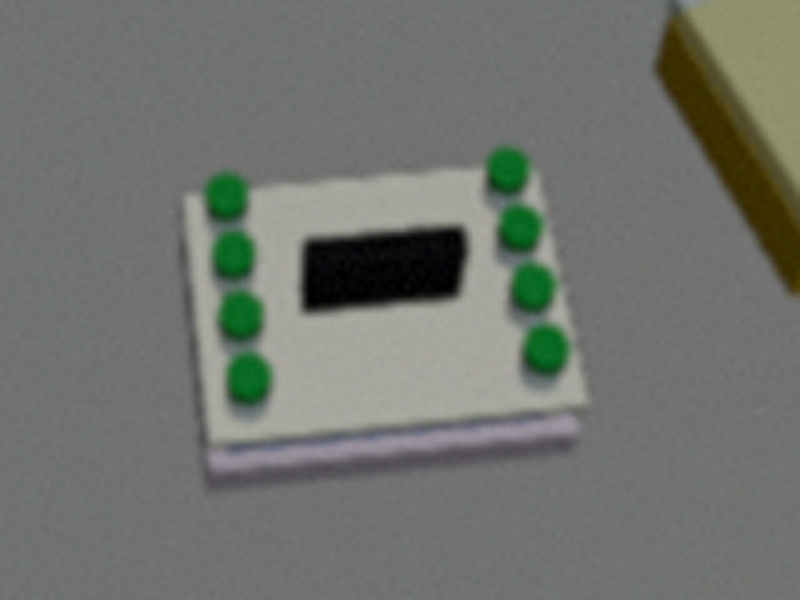

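The carrier sits level and square over the tray at side (306,340). The thin stick is still in the rack and the bystanders are where they were. Handing in.

Run:
```python
from bench import robot
print(robot.close_job())
```

```text
the job is handed in; nothing more can be done
None
```

The job is done and handed in at about 31 s of the 72 s allowed. Both blue spacers lie along the tray's long edges, and the white carrier stands on them squarely over the tray.

**Spacers:** I picked each one square off the slope and laid it down with about 6 N of contact. The wrist picture then showed both parallel to the tray edges and clear of the caps, and the tray had not moved measurably (within about 0.2 mm and 0.2°).

**Carrier:** Contact came at the expected height (tool at 54.1 mm). It was pressed down to a reading of about 7 N on the wrist, eased to about 6 N, then released. The trained networks put it at (0.530, -0.303) from the side camera and (0.531, -0.306) from the top, with its underside at about 37 mm. I expected (0.532, -0.306) and 38 mm, so the differences are within their error.

**Everything else:** The thin grey stick is still in its slot. The purple look-alike and the bystanders read within a few millimetres of where they started.

**What I could not fully confirm:**
- The side and top cameras disagreed by about 2–3 mm throughout, so I settled positions with the wrist camera.
- The final top view missed the marker, although the side view shows it in place.
- The networks no longer report the tray, since the carrier covers it.
- I judged the gap between the carrier and the caps from the contact height and the side view; I did not measure it directly.

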